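# Refit the controller board in the slide-out tray

## Robot

A 6-joint arm with a two-finger parallel gripper is mounted at the origin on the work surface. World frame = base frame: x ahead of the robot, y to its left, z up, the work surface at z = 0. Lengths are in m, angles in rad, forces in N, time in s.
With the tool pointing down it reaches from about 0.25 to 0.775 m from the base axis. Payload 4 kg.
Tool frame: the origin (TCP) lies at the very end of the fingers, on their centre line; the grasp point (between the pads) lies 19 mm behind it (robot.tcp_to_grasp is the distance from the TCP to the grasp point, in m); z points along the fingers, y is the line along which they close (so a half turn about z gives the same grasp; the last joint's range is limited). The gripper opens to 94 mm and grips with 3 to 60 N. Pads are 16 mm wide; open, the fingers measure 119 mm over their backs; the gripper's body (75 mm by 177 mm) begins 78 mm behind the grasp point.
Start: joints at [1.086, 0.087, 1.371, -0, 1.684, -0.103], TCP at [0.205, 0.51, 0.206] pointing down, gripper open.
Joint ranges: [-3.1, 3.1], [-0.76, 2.03], [0.27, 2.55], [-1.08, 4.22], [0.17, 2.65], [-2.57, 2.57]. Speed limits (rad/s): [2.79, 2.79, 3.14, 3.14, 3.14, 3.14].

## Interface

Orientations are given as [roll, pitch, yaw] about the fixed x, y, z axes, in that order (R = Rz(yaw) Ry(pitch) Rx(roll)).
In Python, from bench import robot, telemetry, snapshot gives the robot as it stands (robot), with the cameras as plain functions and the readings (telemetry).
- The arm moves only by the shell command python3 nudge.py 'ROWS'. ROWS is a JSON object whose key "increments" holds a list of rows, 1 to 20 of them, each of 5 numbers: the finger opening in m, then dx, dy, dz in shares of 1000 mm (1.0 is 1000 mm), then a turn about the tool's z in normalised numbers (1 is pi/2 rad); each row shifts and turns the commanded pose from where the row before left it, along the tool's axes as they then stand; what a row does not reach is not made up. A row lasts 1/12 s, in which the tool goes at most 0.0417 m and 0.125 rad, less where a joint would pass 70% of its speed; a pose out of reach is approached as far as the arm can. The fingers move at their own pace and stop on an object; the grip force is fixed at half the most. Time passes only in rows, so rows that do not move let the fingers close. It prints the time, the measured TCP pose, the force, the opening and the grip force at its end. A shift or turn number past 1, either way, is cut back to 1. Input that does not fit is refused with a message, and nothing moves.
- telemetry.get_obs(): the state, without advancing time (a new reading comes with each control period).
- snapshot(name): name is "side" or "top"; returns a dict with "color" (400x640x3 uint8, blue, green, red), "fx", "fy", "cx", "cy" (pixels), "k1" (the pictures are not rectified: a ray, as slopes to the right and down, at radius r is drawn at 1 + k1 r^2 times it, then the intrinsics apply), "extrinsics" (4x4, takes a point from world to camera coordinates). Camera axes: x right, y down, z forward; pixel columns grow to the right and rows downward; lengths in m; the calibration is good to about 2 mm. A picture is of the moment at which its call begins. There is no depth.
- robot.close_job(): hands the job in; it is judged then, once.
The state is a dict: "time": time; "joint_positions": joint angles; "qvel": joint speeds; "joint_torque": joint torques, N m; "tool_pos": TCP position; "ee_rot": TCP orientation; "wrist_force": force on the tool from outside, world axes, zero at the start; "wrist_torque": the same for the moment, N m; "width": finger opening in m; "finger_force": force on a finger pad.
Only numpy, scipy, OpenCV 4.12 (cv2) and the standard library are available. Lean on these libraries where they do the work, as an engineer would, in place of code of your own. Each camera call takes 0.05 s, during which the arm holds its last target. There are 200 camera calls.

## Task

Put the circuit board back into the controller: take it by its bare edges, set it over the four snap standoffs in the open tray with its connector end towards the case, and press it down evenly, keeping it near level, until all four standoffs have clicked through and it sits fully home. Then push the tray fully shut. Do not push on the parts soldered to the board, and leave everything else on the bench where it is.

Things in the scene. Friction and masses are not known exactly. Their poses are not given: they have to be found in the camera images.
- board: green circuit board 164 x 68 x 4 mm, about 0.2 kg, lying flat, top up, on the foam block. Origin: centre of the underside; x along its length to the connector end, y across, z up. Near each corner a hole 11 mm wide, at x = +-70, y = +-22 mm. Long edges (y = +-34) are bare: grip across the 68 mm. The bare 44 mm strips at both ends (|x| over 38), with the holes, are where to push
- connector (a point): the black connector block at the board's +x end: 24 mm wide, sticks out 10 mm past the board's edge and hangs 12 mm below its underside; seen from above as a black tongue. This point is its outer end, at x = 92 mm, y = 0 on the board. It must face the case
- foam: dark grey foam block 110 x 40 x 30 mm that carries the board at the start; the board overhangs it all round. Stays put. Origin: centre of its underside, x along its length (the board lies along it to within 7 degrees)
- board_parts: raised parts soldered on the board's middle: finned heat sink, coil and two capacitors, within x = -34 to 33, y = -22 to 22 mm, 24 mm tall. Not to be pushed or gripped. Origin on the board's top face at its centre, axes those of the board
- tray_seat (a point): centre of the four white snap standoffs in the pulled-out tray, at their shoulders (38 mm above the bench): the middle of the board's underside ends here, its axes those of the tray: x along the slide from the handle to the case (closing direction), y across, z up. Standoffs at x = +-70, y = +-22 mm. Inner face of the front panel at x = -95, case face at x = +90 to +115 mm (tray out 185 to 210)
- tray_handle (a point): middle of the dark bar handle on the tray's front panel: level bar 100 mm long across the tray, 35 mm in front of the panel, 45 mm above the bench; axes those of the tray (x is the closing direction)
- tray (a joint): how far the tray is out, m: 0 = shut, 0.21 = fully out. Starts 0.185 to 0.21 out; slides level with about 4 N of friction and stays where left. Tray floor 20 mm below the standoff shoulders; low side walls 92 mm either side of the centre line, tops 6 mm below the shoulders; front panel's top 75 mm above the bench
- controller: cream sheet-metal case, 260 mm long (x, the slide direction), 220 mm wide, 100 mm high, open front at x = -130 mm out of which the tray slides to -x. Fixed to the bench. Origin: centre of its underside; x points from its front to its back
- post0 (a point): white nylon snap standoff, tray x = 70, y = 22 mm, point at shoulder height, tray axes. 17 mm across and 20 mm tall to the shoulder; above it a sprung arrowhead whose barbs begin 4.8 mm over the shoulder, 15 mm across (along x), tapering to a tip about 7 x 1 mm, 14 mm over the shoulder. All four alike
- hole0 (a point): hole of the board at x = 70, y = 22 mm, point on the underside; goes on post0. Laid over the tips the board rests about 9 mm above the shoulders; pushed down it squeezes the barbs in (about 10 N per standoff; pushed midway between the two at one end, both go at 14 to 18 N) until they spring out over it and hold it on the shoulders
- post1 (a point): standoff like post0, at tray x = 70, y = -22 mm; point at shoulder height, tray axes
- hole1 (a point): hole of the board at x = 70, y = -22 mm, point on the underside; goes on post1
- post2 (a point): standoff like post0, at tray x = -70, y = 22 mm; point at shoulder height, tray axes
- hole2 (a point): hole of the board at x = -70, y = 22 mm, point on the underside; goes on post2
- post3 (a point): standoff like post0, at tray x = -70, y = -22 mm; point at shoulder height, tray axes
- hole3 (a point): hole of the board at x = -70, y = -22 mm, point on the underside; goes on post3
- screwdriver: black-handled screwdriver 190 mm long lying across the roof of the case, at its back half; bystander. Origin at its middle, x along it
- beaker: glass beaker, 68 mm across, 85 mm tall; bystander. Origin: centre of its underside
- parts_dish: small aluminium dish with spare standoffs, 85 x 65 x 22 mm; bystander. Origin: centre of its underside

How it is judged:
On the way:
1. with the tray still pulled out, the board is clicked home on all four standoffs, connector end towards the case (z of hole0 in the frame of post0 below 0.002 m and horizontal distance between hole0 and post0 below 0.004 m and z of hole1 in the frame of post1 below 0.002 m and horizontal distance between hole1 and post1 below 0.004 m and z of hole2 in the frame of post2 below 0.002 m and horizontal distance between hole2 and post2 below 0.004 m and z of hole3 in the frame of post3 below 0.002 m and horizontal distance between hole3 and post3 below 0.004 m and value of joint tray above 0.15 m), for 0.2 s.
At the end, for the whole second after the job is handed in: The tray is shut to within 4 mm, and every hole of the board is over its own standoff (within 4 mm) with its underside no more than 2 mm above the shoulder, the connector end towards the back of the case, everything at rest (z of hole0 in the frame of post0 below 0.002 m and horizontal distance between hole0 and post0 below 0.004 m and z of hole1 in the frame of post1 below 0.002 m and horizontal distance between hole1 and post1 below 0.004 m and z of hole2 in the frame of post2 below 0.002 m and horizontal distance between hole2 and post2 below 0.004 m and z of hole3 in the frame of post3 below 0.002 m and horizontal distance between hole3 and post3 below 0.004 m and value of joint tray below 0.004 m and linear speed of board below 0.02 m/s); the robot touches nothing.
It fails at once if the raised parts on the board are pushed or gripped (more than 4 N from the fingers) (contact force between the fingers and board_parts above 4 N).
It fails at once if the board is tipped more than 12 degrees while it is on the standoffs (angle between board's own z axis and vertical above 0.21 rad and horizontal distance between board and tray_seat below 0.03 m and z of board in the frame of tray_seat below 0.012 m).
It fails at once if the screwdriver, the beaker or the dish is moved more than 30 mm (distance of any of screwdriver, beaker, parts_dish from where it was at the start of the episode above 0.03 m).
It also fails if it takes over 70 s, if anything falls off the work surface, if the arm or the gripper's body presses on something with over 40 N, if the wrist force passes 120 N, or if a joint passes its speed limit or range.

## Working session

There is one attempt and no reset: what is moved stays moved. The work goes in short steps, Python scripts to look and compute and a shell command to move; the robot and the scene stay as the last step left them, time stands still between calls to the robot, and variables do not carry over. Pictures are saved under pics/ and viewed, at most 10 in all, crops included, and the job is handed in when it is done.

```bash
ls; mkdir -p pics
python3 - <<'E'
from bench import robot, telemetry, snapshot
import cv2,numpy as np
for n in("top","side"):
    s=snapshot(n); cv2.imwrite(f"pics/{n}0.png",s["color"])
    print(n,s["fx"],s["fy"],s["cx"],s["cy"],s["k1"],np.round(s["extrinsics"],4).tolist())
o=telemetry.get_obs();print(o["time"],o["tool_pos"],o["ee_rot"],o["width"])
E
```

```text
bench.py
nudge.py
pics
top 435.0043180023208 435.0043180023208 311.8523884923575 193.06159543235873 -0.11250533567733578 [[-0.0016, -1.0, -0.0094, -0.0117], [-0.9969, 0.0024, -0.0782, 0.5485], [0.0783, 0.0092, -0.9969, 1.334], [0.0, 0.0, 0.0, 1.0]]
side 409.77867174298626 409.77867174298626 316.9627939347879 192.0744682742829 0.0043679309972780985 [[-0.9939, -0.1102, -0.0085, 0.5408], [-0.0584, 0.5885, -0.8064, 0.1163], [0.0939, -0.801, -0.5913, 1.0651], [0.0, 0.0, 0.0, 1.0]]
0.1 [0.20471449 0.50996565 0.20442167] [-3.13961128e+00 -1.63629525e-04  2.75976353e+00] 0.0941569236084118
```

View pics/top0.png

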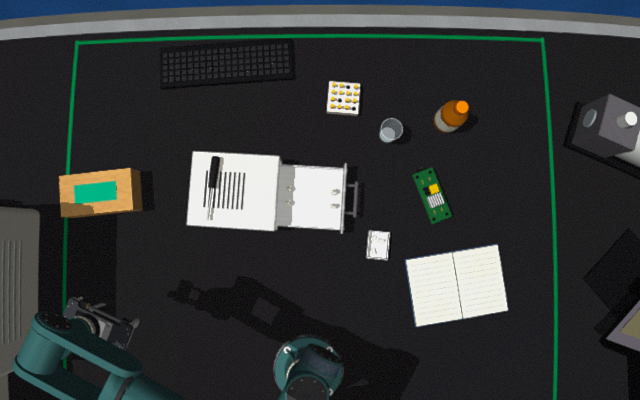

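View pics/side0.png

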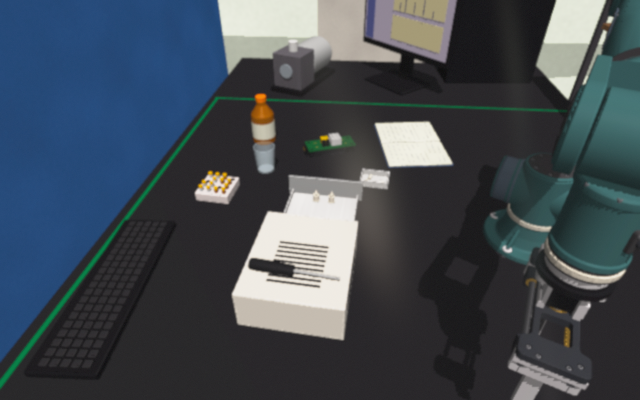

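The top view shows the case at (235,190), the open tray at (312,195) with its handle at (352,198), and the board at (432,195). The dish is at (377,245) and the beaker at (391,130). Closing direction is image-left (+y). Next I'll look at magnified crops.

```bash
cat > h.py <<'E'
import numpy as np,cv2
from bench import robot, telemetry, snapshot
def K(s): return np.array([[s["fx"],0,s["cx"]],[0,s["fy"],s["cy"]],[0,0,1]])
def ray(s,p):
    x=cv2.undistortPoints(np.array(p,float).reshape(-1,1,2),K(s),np.array([s["k1"],0,0,0,0.]))[:,0]
    E=s["extrinsics"]; d=np.c_[x,np.ones(len(x))]@E[:3,:3]
    return -E[:3,:3].T@E[:3,3],d
def onz(s,p,z):
    c,d=ray(s,p); return (c+d*((z-c[2])/d[:,2])[:,None])[:,:2]
def proj(s,P):
    E=s["extrinsics"]
    return cv2.projectPoints(np.array(P,float).reshape(-1,3),cv2.Rodrigues(E[:3,:3])[0],E[:3,3],K(s),np.array([s["k1"],0,0,0,0.]))[0][:,0]
def crop(s,x,y,w,h,f,name):
    cv2.imwrite(name,cv2.resize(s["color"][y:y+h,x:x+w],None,fx=f,fy=f,interpolation=cv2.INTER_CUBIC))
E
python3 - <<'E'
from h import *
s=snapshot("top")
g=s["color"]
a=cv2.resize(g[150:240,270:370],None,fx=5,fy=5,interpolation=cv2.INTER_CUBIC)
b=cv2.resize(g[160:250,404:464],None,fx=5,fy=5,interpolation=cv2.INTER_CUBIC)
cv2.imwrite("pics/c1.png",np.hstack([a,b]))
h=cv2.cvtColor(g,cv2.COLOR_BGR2HSV)
m=cv2.inRange(h,(45,60,30),(90,255,255)); m[:, :400]=0;m[:,470:]=0;m[:150]=0;m[250:]=0
cs,_=cv2.findContours(m,0,2);c=max(cs,key=cv2.contourArea)
print(cv2.boundingRect(c))
w=onz(s,c[:,0],.034).astype(np.float32)
print(cv2.minAreaRect(w))
E
```

```text
(412, 167, 40, 58)
((0.5402194261550903, -0.3843595087528229), (0.16976098716259003, 0.07380979508161545), 20.523876190185547)
```

View pics/c1.png

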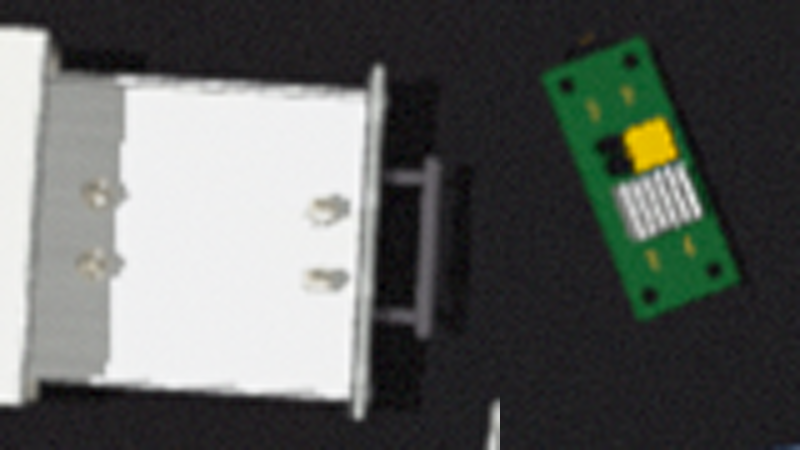

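Both crops are at 5x. The board's connector tongue is at its upper end, around (421,168), so board x points up-left. Its holes are at crop (567,85), (631,61), (714,271) and (650,296). The posts show at crop (97,188), (93,262), (325,208) and (322,278). The handle bar runs from (432,158) to (424,336), and the panel from (378,65) to (358,418).

Run:
```python
from h import *
S=[snapshot("top") for _ in range(6)]; s=S[0]
s["color"]=np.mean([q["color"].astype(float) for q in S],0).astype(np.uint8)
cv2.imwrite("pics/avg.png",s["color"])
T=[snapshot("side") for _ in range(6)]; t=T[0]
t["color"]=np.mean([q["color"].astype(float) for q in T],0).astype(np.uint8)
f=lambda u,ox,oy:[(u[0]+.5)/5-.5+ox,(u[1]+.5)/5-.5+oy]
# board holes: refine with darkest blob
g=s["color"].astype(float)
def refine(p,sgn,r=3,ch=1):
    x0,y0=int(round(p[0])),int(round(p[1])); w=g[y0-r:y0+r+1,x0-r:x0+r+1,ch]
    w=np.clip(sgn*(w-np.median(w)),0,None); w[w<.4*w.max()]=0
    yy,xx=np.mgrid[y0-r:y0+r+1,x0-r:x0+r+1]; return [(w*xx).sum()/w.sum(),(w*yy).sum()/w.sum()]
hp=[f(u,404,160) for u in[(67,85),(131,61),(150,296),(214,271)]]
hr=[refine(p,-1) for p in hp]
M=np.array([[70,22],[70,-22],[-70,22],[-70,-22]])/1000.
def fit(W):
    A=M-M.mean(0);B=W-W.mean(0);z=(B[:,0]+1j*B[:,1])@(A[:,0]-1j*A[:,1]);a=np.angle(z)
    R=np.array([[np.cos(a),-np.sin(a)],[np.sin(a),np.cos(a)]]);return W.mean(0),a,np.abs(z)/(A**2).sum(),(W-W.mean(0)-A@R.T)*1000
print("px",np.round(hp,1).tolist(),np.round(hr,1).tolist())
for W in(hp,hr): print("board",*[np.round(q,4).tolist() for q in fit(onz(s,W,.034))])
pp=[f(u,270,150) for u in[(93,262),(97,188),(322,278),(325,208)]]
# tray x=+y world, tray y = -x world: post0 (y=+22) is nearer the robot (lower in image)
for z in(.052,.045,.038): print("posts",z,*[np.round(q,4).tolist() for q in fit(onz(s,pp,z))])
hd=onz(s,[f(u,270,150) for u in[(432,158),(424,336)]],.045);print("handle",hd,np.linalg.norm(hd[0]-hd[1]),hd.mean(0))
pn=onz(s,[f(u,270,150) for u in[(378,65),(358,418)]],.075);print("panel",pn,pn.mean(0))
for n,q in(("h",hd),("p",pn)): d=q[0]-q[1];print(n,np.arctan2(-d[1],d[0])*0+np.arctan2(d[0],-d[1]))
a=cv2.resize(s["color"][180:212,282:346],None,fx=12,fy=12,interpolation=cv2.INTER_CUBIC)
b=cv2.resize(t["color"][170:212,280:370],None,fx=8,fy=8,interpolation=cv2.INTER_CUBIC)[:200]
b=cv2.copyMakeBorder(b,0,0,0,max(0,a.shape[1]-b.shape[1]),cv2.BORDER_CONSTANT)[:,:a.shape[1]]
cv2.imwrite("pics/c2.png",np.vstack([a,b]))
```

```text
px [[417.0, 176.6], [429.8, 171.8], [433.6, 218.8], [446.4, 213.8]] [[416.9, 176.7], [430.0, 171.6], [433.9, 219.3], [446.5, 213.8]]
board [0.5399, -0.3851] 0.3592 1.0001 [[0.2983, -0.168], [-0.1273, 0.2759], [0.021, -0.3122], [-0.192, 0.2044]]
board [0.5396, -0.3855] 0.3611 1.0088 [[0.4537, 0.4392], [0.8861, -0.2419], [-1.3408, -0.6908], [0.0009, 0.4934]]
posts 0.052 [0.5359, -0.0117] 1.4925 0.9973 [[-0.4972, -0.7778], [0.8566, 0.3368], [0.4139, -0.4695], [-0.7733, 0.9105]]
posts 0.045 [0.5364, -0.0117] 1.4925 1.0026 [[-0.587, -0.4029], [1.0065, 0.6994], [0.2708, -0.8328], [-0.6902, 0.5363]]
posts 0.038 [0.5369, -0.0116] 1.4925 1.0079 [[-0.6769, -0.028], [1.1563, 1.0619], [0.1277, -1.196], [-0.6071, 0.1621]]
handle [[ 0.58278432 -0.14853692]
 [ 0.47365852 -0.14263815]] 0.10928511019411623 [ 0.52822142 -0.14558753]
panel [[ 0.63598083 -0.11380366]
 [ 0.42431785 -0.10032606]] [ 0.53014934 -0.10706486]
h 1.5167941583271372
p 1.507207364509555
```

View pics/c2.png

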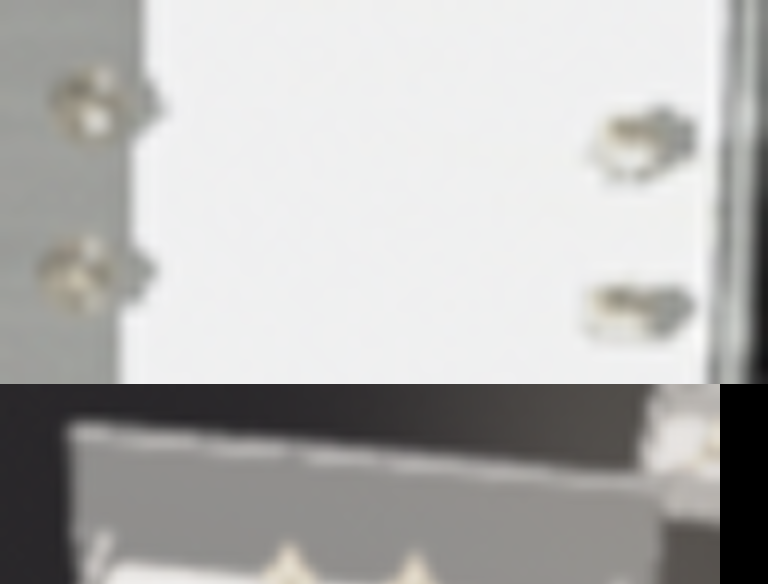

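The top crop (12x, origin (282,180)) shows the standoff circles centred near (88,104), (77,274), (629,145) and (621,310). The lower, side crop (8x, origin (280,170)) shows the two front tips at (290,161) and (415,171). Now I'll refine the seat from both views and from the case edges.

Run:
```python
from h import *
s=snapshot("top"); s["color"]=cv2.imread("pics/avg.png"); t=snapshot("side")
f=lambda u,ox,oy,k:[(u[0]+.5)/k-.5+ox,(u[1]+.5)/k-.5+oy]
P=[f(u,282,180,12) for u in[(77,274),(88,104),(621,310),(629,145)]]
M=np.array([[70,22],[70,-22],[-70,22],[-70,-22]])/1000.
for z in(.038,.043,.048):
    W=onz(s,P,z);B=W-W.mean(0);q=(B[:,0]+1j*B[:,1])@(M[:,0]-1j*M[:,1]);a=np.angle(q)
    print(z,W.mean(0),a,abs(q)/(M**2).sum(),np.round(W,4).tolist())
print("side tips post2,3",onz(t,[f((415,171),280,170,8),f((290,161),280,170,8)],.052))
def roof(s,box,z):
    x,y,w,h=box;g=cv2.cvtColor(s["color"],6);m=np.zeros_like(g);m[y:y+h,x:x+w]=(g[y:y+h,x:x+w]>200)*255
    m=cv2.morphologyEx(m,3,np.ones((9,9)))
    c=max(cv2.findContours(m,0,2)[0],key=cv2.contourArea);return cv2.minAreaRect(onz(s,c[:,0],z).astype(np.float32))
print("roof",roof(s,(170,140,112,100),.1))
g=s["color"]
# line fits: panel top, roof front edge, roof back edge (subpixel along rows)
def edge(y0,y1,x0,x1,pol,z,name):
    G=cv2.cvtColor(g,6).astype(float);pts=[]
    for y in range(y0,y1):
        d=pol*np.diff(G[y,x0:x1]);d[d<.4*d.max()]=0;pts.append(((d*(np.arange(x0,x1-1)+.5)).sum()/d.sum(),y))
    W=onz(s,pts,z);l=cv2.fitLine(W.astype(np.float32),cv2.DIST_HUBER,0,.01,.01).ravel()
    a=np.arctan2(l[1],l[0]); a=(a+np.pi/2)%np.pi-np.pi/2; print(name,"yaw",a+np.pi/2,"pt",l[2:])
edge(160,222,186,196,1,.1,"roof back")
edge(158,222,276,284,-1,.1,"roof front")
edge(168,228,338,352,-1,.075,"panel outer")
edge(185,214,350,360,-1,.045,"handle outer")
```

```text
0.038 [ 0.53534412 -0.01028634] 1.4988440098553282 0.9946631437063407 [[0.5186, 0.0606], [0.5623, 0.0579], [0.5091, -0.0787], [0.5514, -0.081]]
0.043 [ 0.53499584 -0.01034232] 1.4988440098553284 0.990936804560396 [[0.5183, 0.0603], [0.5619, 0.0576], [0.5088, -0.0785], [0.551, -0.0808]]
0.048 [ 0.53464755 -0.0103983 ] 1.4988440098553282 0.9872104654144511 [[0.518, 0.06], [0.5614, 0.0573], [0.5086, -0.0783], [0.5506, -0.0806]]
side tips post2,3 [[ 0.51192887 -0.08104006]
 [ 0.55614339 -0.0826563 ]]
roof ((0.5517464876174927, 0.22126108407974243), (0.25816547870635986, 0.21796849370002747), 86.294677734375)
roof back yaw 1.5101593 pt [0.55094296 0.35214224]
roof front yaw 1.5707964 pt [0. 0.]
panel outer yaw 1.5040582 pt [ 0.53114796 -0.10774357]
handle outer yaw 1.5098182 pt [ 0.536678  -0.1504262]<stdin>:20: RuntimeWarning: invalid value encountered in scalar divide
```

Seat is about (0.5363, -0.0113) with yaw 1.506. The case, panel, handle and post measurements agree to 1–2 mm. Board centre is (0.5398, -0.3852) with yaw 0.360. Moving over to the board now.

The rows are not in the units I measure in: turns go in shares of pi/2 rad. I convert before sending: 0.12 rad is 0.0764.

```bash
python3 nudge.py '{"increments": [[0.094,-0.0268,-0.0294,0,0],[0.094,-0.0268,-0.0294,0,0],[0.094,-0.0268,-0.0294,0,0],[0.094,-0.0268,-0.0294,0,0],[0.094,-0.0268,-0.0294,0,0],[0.094,-0.0268,-0.0294,0,0],[0.094,-0.0268,-0.0294,0,0],[0.094,-0.0268,-0.0294,0,0],[0.094,-0.0268,-0.0294,0,0],[0.094,-0.0268,-0.0294,0,0],[0.094,-0.0268,-0.0294,0,0],[0.094,-0.0268,-0.0294,0,0],[0.094,-0.0268,-0.0294,0,0],[0.094,-0.0268,-0.0294,0,0],[0.094,-0.0268,-0.0294,0,0],[0.094,-0.0268,-0.0294,0,0],[0.094,-0.0268,-0.0294,0,0],[0.094,-0.0268,-0.0294,0,0],[0.094,-0.0268,-0.0294,0,0],[0.094,-0.0268,-0.0294,0,0]]}'
python3 nudge.py '{"increments": [[0.094,-0.0268,-0.0294,0,0],[0.094,-0.0268,-0.0294,0,0],[0.094,-0.0268,-0.0294,0,0],[0.094,-0.0268,-0.0294,0,0],[0.094,0,0,0,0.0764],[0.094,0,0,0,0.0764],[0.094,0,0,0,0.0764],[0.094,0,0,0,0.0764],[0.094,0,0,0,0.0764],[0.094,0,0,0,0.0764],[0.094,0,0,0,0.0764],[0.094,0,0,0,0.0764],[0.094,0,0,0,0.0764],[0.094,0,0,0,0.0764],[0.094,0,0,0,0.0764],[0.094,0,0,0,0.0764],[0.094,0,0,0,0.0764],[0.094,0,0,0,0.0764],[0.094,0,0,0,0.0764],[0.094,0,0,0,0.0764]]}'
python3 nudge.py '{"increments": [[0.094,0,0,0,0.0764],[0.094,0,0,0,0.0764],[0.094,0,0,0,0.0764],[0.094,0,0,0,0.0764],[0.094,0,0,0,0],[0.094,0,0,0,0]]}'
cat >> h.py <<'E'
def go(x,y,z,yaw):
    o=telemetry.get_obs();p=o["tool_pos"];a=o["ee_rot"][2];d=np.array([x,y,z])-p
    t=(a-yaw+np.pi)%(2*np.pi)-np.pi
    print("t",round(o["time"],2),"tool",p.round(4),o["ee_rot"].round(4),"need dx dy dz turn",np.round([d[0]*np.cos(a)+d[1]*np.sin(a),d[0]*np.sin(a)-d[1]*np.cos(a),-d[2],t],4),"F",np.round(o["wrist_force"],1),"w",round(o["width"],4))
E
python3 -c "
from h import *
go(.5398,-.3852,.1,.36)"
```

```text
time: 2.52
tool_pos: [0.4836, -0.2371, 0.2055]
ee_rot: [3.141, 0.0, 2.759]
wrist_force: [0.9, 0.0, 0.6]
width: 0.0941
finger_force: 0.0
time: 4.18
tool_pos: [0.5389, -0.3841, 0.2053]
ee_rot: [-3.141, -0.0, 0.834]
wrist_force: [-0.8, -0.4, 0.8]
width: 0.0939
finger_force: 0.0
time: 4.68
tool_pos: [0.5389, -0.384, 0.2053]
ee_rot: [-3.141, 0.0, 0.363]
wrist_force: [-0.2, 0.7, 1.3]
width: 0.0942
finger_force: 0.0
t 4.68 tool [ 0.5389 -0.384   0.2053] [-3.1413  0.      0.3628] need dx dy dz turn [0.0004 0.0014 0.1053 0.0028] F [-0.2  0.7  1.3] w 0.0942
```

To row units: 0.003 rad is 0.0019.

```bash
python3 nudge.py '{"increments": [[0.094,0.0004,0.0014,0.035,0.0019],[0.094,0,0,0.035,0],[0.094,0,0,0.035,0],[0.094,0,0,0.03,0],[0.094,0,0,0.025,0],[0.094,0,0,0.018,0],[0.094,0,0,0.0103,0],[0.094,0,0,0,0],[0.05,0,0,0,0],[0.05,0,0,0,0],[0.05,0,0,0,0],[0.05,0,0,0,0],[0.05,0,0,0,0],[0.05,0,0,0,0],[0.05,0,0,0,0],[0.05,0,0,0,0]]}'
python3 -c "
from h import *
go(.5398,-.3852,.017,.36); o=telemetry.get_obs();print(o['finger_force'])
s=snapshot('top');t=snapshot('side')
a=cv2.resize(s['color'][140:260,380:500],None,fx=4,fy=4);b=cv2.resize(t['color'][90:190,270:390],None,fx=4.8,fy=4.8)[:,:320]
cv2.imwrite('pics/g1.png',np.hstack([a,b[:480]]))"
```

```text
time: 6.02
tool_pos: [0.5407, -0.3859, 0.019]
ee_rot: [3.139, -0.002, 0.357]
wrist_force: [0.3, 0.4, 4.8]
width: 0.0672
finger_force: 30.0
t 6.02 tool [ 0.5407 -0.3859  0.019 ] [ 3.1389e+00 -1.6000e-03  3.5690e-01] need dx dy dz turn [-0.0006 -0.001   0.002  -0.0031] F [0.3 0.4 4.8] w 0.0672
30.000621378421783
```

View pics/g1.png

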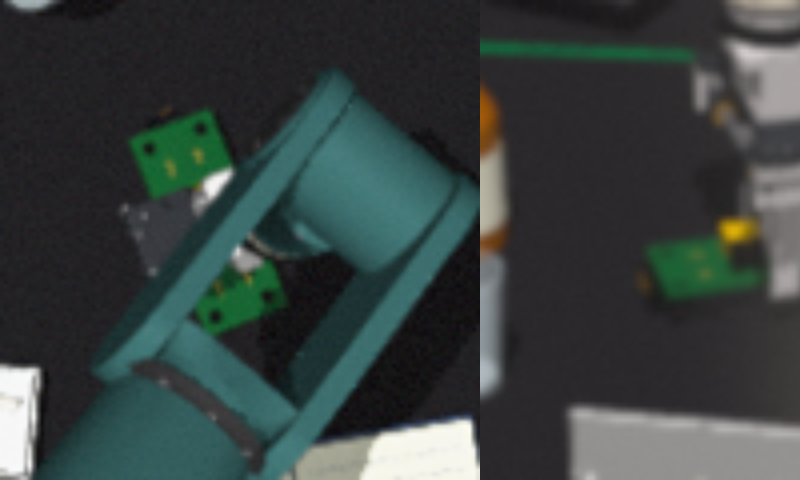

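The board is gripped across its bare edges; width reads 67 mm and both end strips are visible. Lifting and turning it over clear bench.

To row units: -0.115 rad is -0.0732.

```bash
python3 nudge.py '{"increments": [[0.05,0,0,-0.01,0],[0.05,0,0,-0.02,0],[0.05,0,0,-0.03,0],[0.05,0,0,-0.03,0],[0.05,0,0,-0.03,0],[0.05,0,0,-0.02,0],[0.05,0,0,0,-0.0732],[0.05,0,0,0,-0.0732],[0.05,0,0,0,-0.0732],[0.05,0,0,0,-0.0732],[0.05,0,0,0,-0.0732],[0.05,0,0,0,-0.0732],[0.05,0,0,0,-0.0732],[0.05,0,0,0,-0.0732],[0.05,0,0,0,-0.0732],[0.05,0,0,0,-0.0726],[0.05,0,0,0,0]]}'
python3 -c "
from h import *
go(.5363,-.0113,.159,1.506)"
```

```text
time: 7.53
tool_pos: [0.5392, -0.3847, 0.1561]
ee_rot: [-3.14, -0.002, 1.508]
wrist_force: [-0.6, -0.3, -2.0]
width: 0.0671
finger_force: 30.0
t 7.53 tool [ 0.5392 -0.3847  0.1561] [-3.1396e+00 -1.6000e-03  1.5076e+00] need dx dy dz turn [ 0.3725 -0.0265 -0.0029  0.0016] F [-0.6 -0.3 -2. ] w 0.0671
```

```bash
python3 nudge.py '{"increments": [[0.05,0.0372,-0.0026,0,0],[0.05,0.0372,-0.0026,0,0],[0.05,0.0372,-0.0026,0,0],[0.05,0.0372,-0.0026,0,0],[0.05,0.0372,-0.0026,0,0],[0.05,0.0372,-0.0026,0,0],[0.05,0.0372,-0.0026,0,0],[0.05,0.0372,-0.0026,0,0],[0.05,0.0372,-0.0026,0,0],[0.05,0.0372,-0.0026,0,0],[0.05,0,0,0.03,0],[0.05,0,0,0.02,0],[0.05,0,0,0,0],[0.05,0,0,0,0]]}'
python3 -c "
from h import *
go(.5363,-.0113,.1,1.506)
S=[snapshot('top') for _ in range(4)];s=S[0];s['color']=np.mean([q['color'].astype(float) for q in S],0).astype(np.uint8);cv2.imwrite('pics/t2.png',s['color'])
S=[snapshot('side') for _ in range(4)];t=S[0];t['color']=np.mean([q['color'].astype(float) for q in S],0).astype(np.uint8);cv2.imwrite('pics/s2.png',t['color'])
a=cv2.resize(s['color'][150:250,260:380],None,fx=4,fy=4,interpolation=2);b=cv2.resize(t['color'][120:220,270:350],None,fx=4,fy=4,interpolation=2)
cv2.imwrite('pics/g2.png',np.hstack([a,b]))"
```

```text
time: 8.7
tool_pos: [0.5366, -0.0119, 0.1057]
ee_rot: [-3.137, -0.0, 1.504]
wrist_force: [0.4, -0.0, -0.9]
width: 0.0671
finger_force: 30.0
t 8.7 tool [ 0.5366 -0.0119  0.1057] [-3.1375e+00 -3.0000e-04  1.5043e+00] need dx dy dz turn [ 0.0006 -0.0003  0.0057 -0.0017] F [ 0.4 -0.  -0.9] w 0.0671
```

View pics/g2.png

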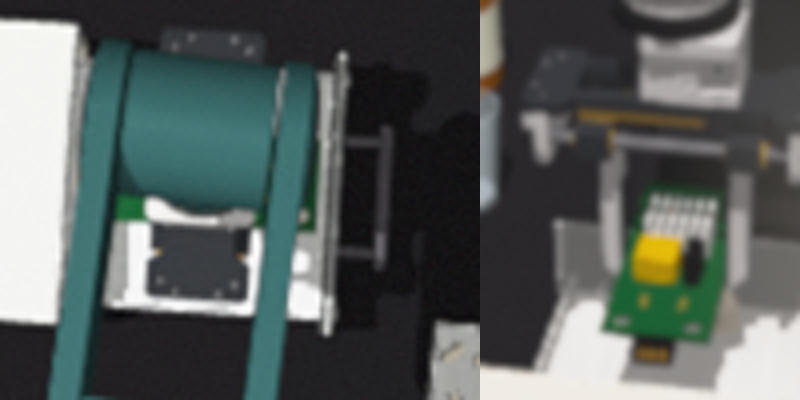

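The side view shows the board level in the fingers with its connector towards the case. The two connector-end holes are at crop (620,322) and (692,328), so I'll check them against the expected places.

Run:
```python
from h import *
t=snapshot("side");t["color"]=cv2.imread("pics/s2.png")
h=cv2.cvtColor(t["color"],40)[110:215,280:340]
m=cv2.inRange(h,(45,90,30),(90,255,255));cs,_=cv2.findContours(m,cv2.RETR_CCOMP,2)
pts=[]
for c in cs:
    M=cv2.moments(c)
    if 2<M["m00"]<60: pts.append((280+M["m10"]/M["m00"],110+M["m01"]/M["m00"]));print("blob",np.round(pts[-1],1),M["m00"])
pts=[(305-.4,200.1),(323-.4,201.6)]
W=onz(t,pts,.119);print("holes1,0",W,np.linalg.norm(W[0]-W[1]))
o=telemetry.get_obs();p=o["tool_pos"][:2];a=o["ee_rot"][2]
R=np.array([[np.cos(a),-np.sin(a)],[np.sin(a),np.cos(a)]])
print("in tool-centred board axes",((W-p)@R).round(4))
```

```text
blob [322.5 201.6] 14.0
blob [320.3 195.5] 10.0
blob [310.5 195. ] 10.0
blob [312.9 110.5] 5.5
holes1,0 [[0.56750661 0.05511107]
 [0.52303211 0.05672869]] 0.04450391087753372
in tool-centred board axes [[ 0.0695 -0.0246]
 [ 0.0682  0.0199]]
```

To row units: -0.002 rad is -0.0013.

```bash
python3 nudge.py '{"increments": [[0.05,0.0009,-0.0003,0.02,-0.0013],[0.05,0,0,0.015,0],[0.05,0,0,0.01,0],[0.05,0,0,0.007,0],[0.05,0,0,0.003,0],[0.05,0,0,0,0],[0.05,0,0,0,0]]}'
python3 nudge.py '{"increments": [[0.05,0,0,0.003,0],[0.05,0,0,0.003,0],[0.05,0,0,0.003,0],[0.05,0,0,0.003,0],[0.05,0,0,0,0],[0.05,0,0,0,0]]}'
python3 -c "
from h import *
go(.5363,-.0108,.036,1.506)"
```

```text
time: 9.73
tool_pos: [0.5383, -0.0114, 0.0528]
ee_rot: [3.141, -0.0, 1.508]
wrist_force: [0.3, 0.4, -2.2]
width: 0.0672
finger_force: 30.0
time: 10.23
tool_pos: [0.5375, -0.0113, 0.0398]
ee_rot: [-3.141, -0.0, 1.508]
wrist_force: [-0.2, -0.0, -1.6]
width: 0.0673
finger_force: 30.0
t 10.23 tool [ 0.5375 -0.0113  0.0398] [-3.1409e+00 -1.0000e-04  1.5078e+00] need dx dy dz turn [ 0.0005 -0.0012  0.0038  0.0018] F [-0.2 -0.  -1.6] w 0.0673
```

```bash
python3 nudge.py '{"increments": [[0.05,0,-0.0008,0.002,0],[0.05,0,0,0.002,0],[0.05,0,0,0,0],[0.05,0,0,0,0]]}'
python3 nudge.py '{"increments": [[0.05,0,0,0.002,0],[0.05,0,0,0,0],[0.05,0,0,0,0]]}'
python3 -c "
from h import *
go(.5363,-.0108,.036,1.506)"
```

```text
time: 10.57
tool_pos: [0.5371, -0.0114, 0.0362]
ee_rot: [3.141, 0.0, 1.508]
wrist_force: [1.3, 0.0, -1.1]
width: 0.067
finger_force: 30.0
time: 10.82
tool_pos: [0.5377, -0.0115, 0.035]
ee_rot: [3.14, 0.0, 1.507]
wrist_force: [-0.2, -0.3, 2.1]
width: 0.0672
finger_force: 30.0
t 10.82 tool [ 0.5377 -0.0115  0.035 ] [3.1398e+00 1.0000e-04 1.5075e+00] need dx dy dz turn [ 0.0006 -0.0014 -0.001   0.0015] F [-0.2 -0.3  2.1] w 0.0672
```

Contact starts at an underside height of about 46 mm, which is 9 mm over the shoulders as expected, so the tips are in the holes. I'll press level while still gripped and see how far it goes.

```bash
python3 nudge.py '{"increments": [[0.05,0,0,0.001,0],[0.05,0,0,0.001,0],[0.05,0,0,0.001,0],[0.05,0,0,0,0]]}'
python3 nudge.py '{"increments": [[0.05,0,0,0.001,0],[0.05,0,0,0.001,0],[0.05,0,0,0.001,0],[0.05,0,0,0,0]]}'
```

```text
time: 11.15
tool_pos: [0.5381, -0.0115, 0.0344]
ee_rot: [3.139, 0.0, 1.508]
wrist_force: [-3.5, 0.0, 12.1]
width: 0.0675
finger_force: 30.0
time: 11.48
tool_pos: [0.5384, -0.0115, 0.0337]
ee_rot: [3.137, 0.0, 1.508]
wrist_force: [-8.2, 0.6, 21.6]
width: 0.067
finger_force: 30.0
```

```bash
python3 nudge.py '{"increments": [[0.05,0,-0.001,0.001,0],[0.05,0,0,0.001,0],[0.05,0,-0.0005,0.001,0],[0.05,0,0,0,0]]}'
python3 nudge.py '{"increments": [[0.05,0,-0.0005,0.001,0],[0.05,0,0,0.001,0],[0.05,0,0,0.001,0],[0.05,0,0,0,0]]}'
```

```text
time: 11.82
tool_pos: [0.5386, -0.0115, 0.0332]
ee_rot: [3.133, 0.0, 1.508]
wrist_force: [-8.9, 1.1, 29.2]
width: 0.067
finger_force: 30.0
time: 12.15
tool_pos: [0.5388, -0.0115, 0.0324]
ee_rot: [3.131, 0.001, 1.508]
wrist_force: [-10.9, 1.5, 37.9]
width: 0.0675
finger_force: 30.0
```

```bash
python3 nudge.py '{"increments": [[0.05,0,-0.001,0.001,0],[0.05,0,0,0.001,0],[0.05,0,-0.0005,0.001,0],[0.05,0,0,0,0],[0.05,0,0,0,0]]}'
python3 -c "
from h import *
go(.5363,-.0108,.025,1.506)
s=snapshot('side')
crop(s,270,120,100,90,7,'pics/p1.png')"
```

```text
time: 12.57
tool_pos: [0.5389, -0.0114, 0.0315]
ee_rot: [3.127, 0.001, 1.508]
wrist_force: [-13.0, 1.2, 43.9]
width: 0.0675
finger_force: 30.0
t 12.57 tool [ 0.5389 -0.0114  0.0315] [3.1274e+00 6.0000e-04 1.5084e+00] need dx dy dz turn [ 0.0005 -0.0027  0.0065  0.0024] F [-13.    1.2  43.9] w 0.0675
```

View pics/p1.png

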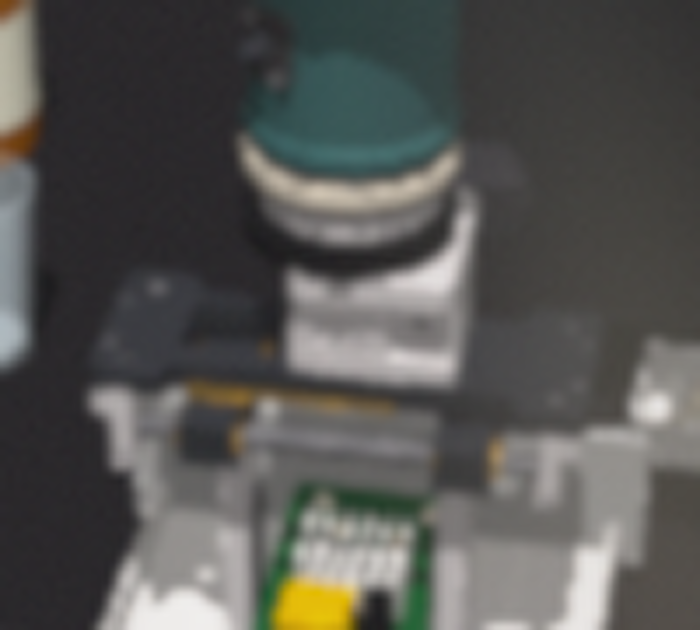

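The rear tips show through their holes at (322,495) and (430,505) in the crop, so the board is on the standoffs. By height the barbs are at their widest squeeze; a little further.

```bash
python3 nudge.py '{"increments": [[0.05,0,0,0.001,0],[0.05,0,0,0.001,0],[0.05,0,0,0.001,0],[0.05,0,0,0,0],[0.05,0,0,0,0]]}'
python3 nudge.py '{"increments": [[0.05,0,0,0.001,0],[0.05,0,0,0.001,0],[0.05,0,0,0.001,0],[0.05,0,0,0,0],[0.05,0,0,0,0]]}'
```

```text
time: 13.03
tool_pos: [0.539, -0.0115, 0.0277]
ee_rot: [3.128, 0.001, 1.509]
wrist_force: [-9.9, 1.7, 40.4]
width: 0.0672
finger_force: 30.0
time: 13.45
tool_pos: [0.5391, -0.0117, 0.0235]
ee_rot: [3.127, 0.001, 1.508]
wrist_force: [-6.7, 0.2, 35.5]
width: 0.067
finger_force: 30.0
```

```bash
python3 nudge.py '{"increments": [[0.05,0,0,-0.004,0],[0.05,0,0.001,-0.003,0],[0.05,0,0.001,0,0],[0.094,0,0,0,0],[0.094,0,0,0,0],[0.094,0,0,0,0],[0.094,0,0,0,0],[0.094,0,0,0,0],[0.094,0,0,0,0]]}'
python3 nudge.py '{"increments": [[0.094,0,0,-0.01,0],[0.094,0,0,-0.02,0],[0.094,0,0,-0.03,0],[0.094,0,0,-0.04,0],[0.094,0,0,-0.02,0],[0.0,0,0,0,0],[0,0,0,0,0]]}'
python3 -c "
from h import *
go(.5363,-.0108,.12,1.506)
S=[snapshot('side') for _ in range(4)];s=S[0];s['color']=np.mean([q['color'].astype(float) for q in S],0).astype(np.uint8);cv2.imwrite('pics/s3.png',s['color'])
crop(s,280,150,100,75,8,'pics/p2.png')"
```

```text
time: 14.2
tool_pos: [0.5349, -0.0111, 0.0194]
ee_rot: [-3.14, -0.0, 1.508]
wrist_force: [0.9, 0.3, 0.0]
width: 0.0942
finger_force: 0.0
time: 14.78
tool_pos: [0.5366, -0.0114, 0.1426]
ee_rot: [3.137, 0.0, 1.508]
wrist_force: [-0.2, 0.4, 0.2]
width: 0.0835
finger_force: 0.0
t 14.78 tool [ 0.5366 -0.0114  0.1426] [3.1370e+00 2.0000e-04 1.5078e+00] need dx dy dz turn [ 0.0006 -0.0003  0.0226  0.0018] F [-0.2  0.4  0.2] w 0.0835
```

View pics/p2.png

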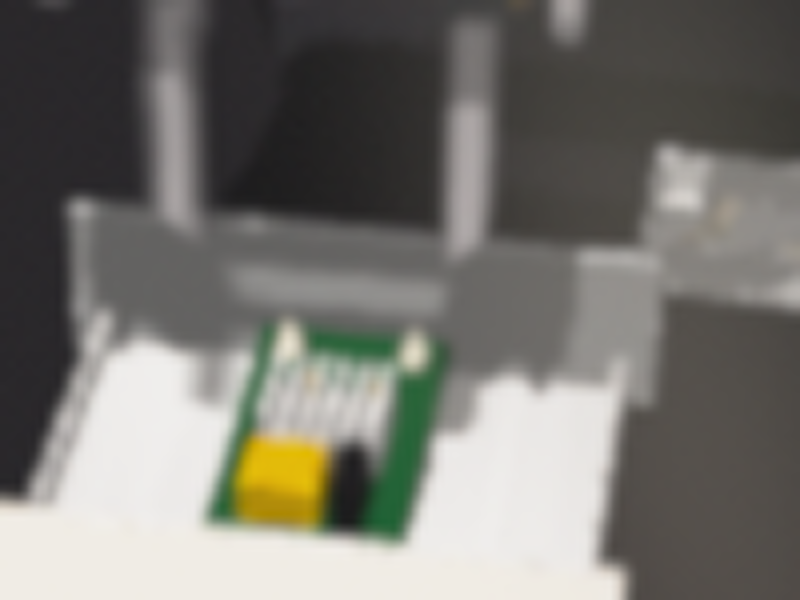

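The rear standoff heads stand well above the board at crop (288,345) and (413,350), so the rear looks clicked. The connector end is hidden by the case. I'll press both end strips with closed fingers, mid-width, to be sure.

```bash
python3 nudge.py '{"increments": [[0,0.031,0,0,0],[0,0.031,0,0,0],[0,0,0,0.02,0],[0,0,0,0.02,0],[0,0,0,0.02,0],[0,0,0,0.015,0],[0,0,0,0.01,0],[0,0,0,0.005,0],[0,0,0,0,0],[0,0,0,0,0]]}'
python3 nudge.py '{"increments": [[0,0,0,0.003,0],[0,0,0,0.002,0],[0,0,0,0,0],[0,0,0,0,0]]}'
python3 nudge.py '{"increments": [[0,0,0,0.003,0],[0,0,0,0.003,0],[0,0,0,0,0],[0,0,0,0,0]]}'
python3 -c "
from h import *
go(.5404,.051,.042,1.506)"
```

```text
time: 15.82
tool_pos: [0.5395, 0.0506, 0.0503]
ee_rot: [-3.142, -0.0, 1.508]
wrist_force: [0.1, -0.1, 0.5]
width: 0.0017
finger_force: 0.0
time: 16.15
tool_pos: [0.5396, 0.0506, 0.0456]
ee_rot: [3.141, -0.0, 1.508]
wrist_force: [0.6, 0.5, -0.1]
width: 0.0002
finger_force: 0.0
time: 16.48
tool_pos: [0.5402, 0.0507, 0.0422]
ee_rot: [3.139, -0.0, 1.508]
wrist_force: [-4.6, -0.2, 11.4]
width: 0.0004
finger_force: 5.8
t 16.48 tool [0.5402 0.0507 0.0422] [ 3.1392e+00 -1.0000e-04  1.5079e+00] need dx dy dz turn [0.0004 0.0002 0.0002 0.0019] F [-4.6 -0.2 11.4] w 0.0004
```

```bash
python3 nudge.py '{"increments": [[0,0,0,0.003,0],[0,0,0,0.003,0],[0,0,0,0,0],[0,0,0,0,0]]}'
python3 nudge.py '{"increments": [[0,0,0,-0.012,0],[0,0,0,-0.02,0],[0,0,0,-0.03,0],[0,-0.04,0,0,0],[0,-0.04,0,0,0],[0,-0.04,0,0,0],[0,-0.004,0,0.025,0],[0,0,0,0.02,0],[0,0,0,0.005,0],[0,0,0,0,0]]}'
python3 nudge.py '{"increments": [[0,0,0,0.003,0],[0,0,0,0.003,0],[0,0,0,0,0],[0,0,0,0,0]]}'
python3 nudge.py '{"increments": [[0,0,0,0.003,0],[0,0,0,0.003,0],[0,0,0,0,0],[0,0,0,0,0]]}'
```

```text
time: 16.82
tool_pos: [0.5403, 0.0507, 0.0419]
ee_rot: [3.138, 0.0, 1.508]
wrist_force: [-15.0, -0.8, 35.3]
width: 0.0005
finger_force: 17.7
time: 17.65
tool_pos: [0.5304, -0.0732, 0.0439]
ee_rot: [-3.138, -0.0, 1.507]
wrist_force: [0.0, -0.4, 0.3]
width: 0.0008
finger_force: 0.0
time: 17.98
tool_pos: [0.5325, -0.0729, 0.0422]
ee_rot: [3.139, 0.001, 1.509]
wrist_force: [-3.8, 0.3, 9.4]
width: 0.0002
finger_force: 4.6
time: 18.32
tool_pos: [0.5326, -0.0729, 0.0419]
ee_rot: [3.138, 0.001, 1.509]
wrist_force: [-14.0, 1.4, 33.4]
width: 0.0009
finger_force: 16.6
```

Both ends bear hard at 42 mm under 33–35 N, so the board is home. Next is the handle: lift, go in front of it and come down.

```bash
python3 nudge.py '{"increments": [[0,0,0,-0.015,0],[0,0,0,-0.03,0],[0,0,0,-0.03,0],[0,-0.036,0,0,0],[0,-0.036,0,0,0],[0,-0.036,0,0,0],[0,0,0,0,0],[0,0,0,0,0]]}'
python3 -c "
from h import *
go(.5253,-.18,.036,1.506)"
```

```text
time: 18.98
tool_pos: [0.5251, -0.1819, 0.1087]
ee_rot: [3.14, -0.0, 1.506]
wrist_force: [-0.5, 1.3, -0.2]
width: 0.001
finger_force: 0.0
t 18.98 tool [ 0.5251 -0.1819  0.1087] [ 3.1404e+00 -2.0000e-04  1.5055e+00] need dx dy dz turn [ 0.0019  0.0001  0.0727 -0.0005] F [-0.5  1.3 -0.2] w 0.001
```

```bash
python3 nudge.py '{"increments": [[0,0,0,0.03,0],[0,0,0,0.025,0],[0,0,0,0.0177,0],[0,0.006,0,0,0],[0,0.006,0,0,0],[0,0.006,0,0,0],[0,0.006,0,0,0],[0,0.006,0,0,0],[0,0.008,0,0,0],[0,0.01,0,0,0],[0,0.012,0,0,0],[0,0.012,0,0,0],[0,0.012,0,0,0]]}'
python3 -c "
from h import *
go(.5383,.04,.036,1.506)"
```

```text
time: 20.07
tool_pos: [0.5312, -0.0978, 0.0372]
ee_rot: [3.138, 0.003, 1.507]
wrist_force: [1.5, -5.8, -1.2]
width: 0.0001
finger_force: 2.6
t 20.07 tool [ 0.5312 -0.0978  0.0372] [3.1381e+00 3.1000e-03 1.5074e+00] need dx dy dz turn [ 0.138  -0.0017  0.0012  0.0014] F [ 1.5 -5.8 -1.2] w 0.0001
```

Pushing with about 6 N, as expected for the tray's friction.

```bash
python3 nudge.py '{"increments": [[0,0.012,0,0,0],[0,0.012,0,0,0],[0,0.012,0,0,0],[0,0.012,0,0,0],[0,0.012,0,0,0],[0,0.012,0,0,0],[0,0.012,0,0,0],[0,0.012,0,0,0],[0,0.01,0,0,0],[0,0.008,0,0,0],[0,0.005,0,0,0],[0,0.004,0,0,0],[0,0,0,0,0]]}'
python3 nudge.py '{"increments": [[0,0.004,0,0,0],[0,0.004,0,0,0],[0,0.004,0,0,0],[0,0.004,0,0,0],[0,0,0,0,0]]}'
```

```text
time: 21.15
tool_pos: [0.5382, 0.0268, 0.0362]
ee_rot: [3.141, -0.001, 1.508]
wrist_force: [-0.0, -0.9, 0.2]
width: 0.0012
finger_force: 0.4
time: 21.57
tool_pos: [0.5384, 0.0352, 0.0359]
ee_rot: [-3.141, 0.014, 1.507]
wrist_force: [-0.8, -18.5, 5.0]
width: 0.0006
finger_force: 9.5
```

```bash
python3 nudge.py '{"increments": [[0,0.003,0,0,0],[0,0.003,0,0,0],[0,0,0,0,0],[0,0,0,0,0]]}'
python3 nudge.py '{"increments": [[0,-0.015,0,0,0],[0,-0.02,0,0,0],[0,-0.03,0,0,0],[0,-0.04,0,0,0],[0,-0.04,0,-0.02,0],[0,-0.04,0,-0.03,0],[0,-0.04,0,-0.03,0],[0,-0.04,0,-0.03,0],[0,-0.04,0,0,0],[0,0,0,0,0],[0,0,0,0,0]]}'
python3 - <<'E'
from h import *
s=snapshot("top");t=snapshot("side")
a=cv2.resize(s["color"][80:260,170:410],None,fx=2.5,fy=2.5);cv2.imwrite("pics/f.png",a)
go(0,0,0,0)
G=cv2.cvtColor(s["color"],6).astype(float)
print(np.abs(G[60:140,310:410]-cv2.cvtColor(cv2.imread("pics/avg.png"),6)[60:140,310:410]).mean())
E
```

```text
time: 21.9
tool_pos: [0.5384, 0.0354, 0.0359]
ee_rot: [-3.14, 0.024, 1.506]
wrist_force: [-2.3, -31.2, 6.8]
width: 0.0005
finger_force: 15.7
time: 22.82
tool_pos: [0.5209, -0.2343, 0.128]
ee_rot: [-3.14, -0.004, 1.505]
wrist_force: [-0.0, 0.2, -0.1]
width: 0.0003
finger_force: 0.0
t 22.92 tool [ 0.5209 -0.2322  0.1274] [-3.1391 -0.0038  1.5082] need dx dy dz turn [ 0.1991 -0.5344  0.1274  1.5082] F [-0.6  0.3  0.1] w 0.0002
19.48
```

View pics/f.png

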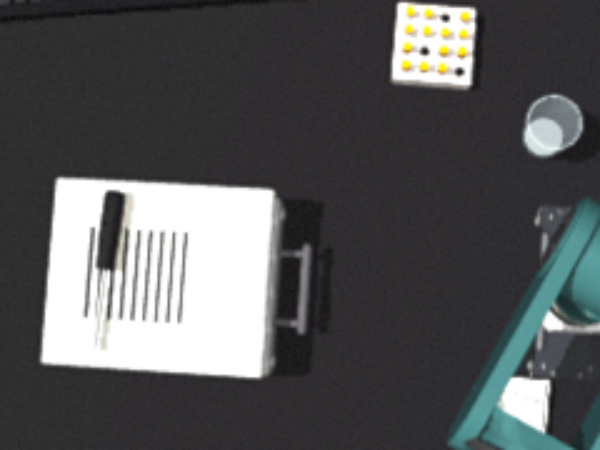

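The tray is shut against its stop: 31 N moved it only 0.2 mm. The panel is flush with the case at crop (272,285), and the handle is at (305,290). The screwdriver and beaker are where they were, and the dish shows partly under the arm. Handing in.

```bash
python3 -c "
from bench import robot, telemetry, snapshot
print(robot.close_job())"
```

```text
the job is handed in; nothing more can be done
None
```

I pressed the board home with its connector end towards the case (both ends bore hard at seated height under 33–35 N), pushed the tray against its stop, and handed the job in at about 23 s; no verdict was returned.

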